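Jack up the microscope platform and hold it

TASK

The microscope stands on a hinged platform that has to be raised at its free edge for its feet to be changed. First set the small bench jack flat on the bench with its saddle centred under the platform's marked ear, the one with the round lift pad, and let go of the jack; then pull the pump handle (the rod with the round guard and thick grip) out of the upright holder, stand it in the jack's pump socket, press it straight down to the end of its stroke so that the platform rises, and finish while still holding the handle down. Leave the other things on the bench and in the holder where they are.

Things in the scene. Friction and masses are not known exactly. Their poses are not given: they have to be found in the camera images.
- jack: Loose grey bench jack, 0.8 kg. Base 180 x 90 x 10 mm; origin at the centre of its underside. Round saddle column at x = +50 mm; square pump housing 46 mm wide, 55 mm high, at x = -50 mm, its 34 mm square piston sticking out to 80 mm. Between them, over the origin, a web 24 mm wide in y, 50 mm long, top at 54 mm: grip it across y. Saddle rises 0.6 of the piston's stroke, sinks when let go.
- saddle_top (a point): Centre of the top face of the jack's saddle, a flat dark steel disc 40 mm across; 50 mm above the bench when lowered, 100 mm from the pump axis along the jack's +x. Rises up to 14 mm.
- pump_mouth (a point): Centre of the mouth of the pump socket in the piston's top face, 80 mm above the bench when up. Round hole 17 mm wide, 34 mm deep, upright, with a 3 mm chamfer around its mouth.
- pump (a joint): Stroke of the piston in m: 0 up, 0.024 at the lower end stop. A spring needs about 3 N to start and 4.5 N at the end; with the platform's weight on the saddle about 10 to 14 N at the end.
- instrument: Fixed frame of the hinged aluminium platform with the microscope (450 mm tall). Origin on the bench under the lift pad's centre, x level from the pad into the platform. Platform: x 50 to 300, y -160 to 60, z 40 to 66 mm; its feet begin at x = 82 mm, the jack's base may reach under. Two 36 mm wide ears reach out to x = -20 mm: at y = 0 with round dark pad, at y = -120 mm plain (not to be used).
- lift_pad (a point): Centre of the underside of the round lift pad (24 mm wide below the ear, 28 mm above it) on the marked ear, 55 mm above the bench at rest, 5 mm above the lowered saddle. The ear's top is 66 mm, the pad's top 72 mm above the bench.
- platform (a joint): Tilt of the platform in rad about its hinge 290 mm behind the lift pad: 0 at rest on its feet, grows as the free edge rises; a full stroke under the pad gives about 0.03.
- handle: Loose pump handle, 0.12 kg, 134 mm long, standing upright in one of the holder's three holes. Origin at the centre of its lower tip, z along it to the top: steel shaft 14 mm thick to z = 70 mm (tip chamfered), round guard 34 mm wide from 70 to 74 mm, black grip 24 mm thick from 74 to 134 mm.
- holder: Fixed aluminium block 180 x 44 x 70 mm (x, y, z), origin at the centre of its underside, with three 17 mm holes, 60 mm deep, at x = -55, 0 and 55 mm. The rods stand on the holes' floors, 10 mm above the bench, and reach 144 mm.
- pestle: White pestle in another hole of the holder, 132 mm long, no guard; leave it. Origin at its lower tip.
- stirrer: Plain wooden rod, 14 mm thick, 132 mm long, in another hole of the holder; leave it. Origin at its lower tip.
- pot_a: Sample tube with cap, 34 mm wide, 86 mm high; origin under its centre. Leave it.
- pot_b: Second sample tube, the same as the first. Leave it.
- spectacles: Pair of spectacles standing on its lenses and arms, 150 x 140 x 50 mm; origin under the nose bridge. Leave it.
- slide_box: Flat box of slides, 90 x 180 x 33 mm, origin under its centre. Leave it.
- dish: Clear lidded dish, 94 mm wide, 17 mm high, origin under its centre. Leave it.

How it is judged (in metres and radians):
On the way, in this order (a step that is already met when the one before it is completed fails the run):
1. the jack stands flat with its saddle under the lift pad, let go (horizontal distance between saddle_top and lift_pad below 0.014 m and height (world z) of jack below 0.004 m and angle between jack's own z axis and vertical below 0.05 rad and contact force between the fingers and jack below 0.3 N and value of joint pump below 0.006 m), for 0.2 s.
2. the pump handle is out of the holder, gripped (z of handle in the frame of holder above 0.072 m and contact force between the fingers and handle above 2 N), for 0.1 s.
3. the handle stands in the pump socket (horizontal distance between handle and pump_mouth below 0.008 m and z of handle in the frame of pump_mouth below -0.025 m), for 0.1 s.
At the end, for the whole second after the job is handed in: Held: handle gripped (over 3 N), tip over 25 mm deep in the socket, tilt under 0.2 rad, pressing over 4 N, piston down 21 of 24 mm or more. Jack flat, saddle within 14 mm of the pad centre, alone carrying the platform (over 4 N), raised 0.022 rad or more. Robot touches only the handle (value of joint pump above 0.021 m and value of joint platform above 0.022 rad and horizontal distance between saddle_top and lift_pad below 0.014 m and angle between jack's own z axis and vertical below 0.05 rad and height (world z) of jack below 0.004 m and contact force between jack and instrument above 4 N and contact force between handle and jack above 4 N and contact force between the fingers and handle above 3 N and z of handle in the frame of pump_mouth below -0.025 m and angle between handle's own z axis and vertical below 0.2 rad and contact force between each of the fingers, the arm and jack below 0.3 N and contact force between each of the fingers, the arm and instrument below 0.3 N and linear speed of handle below 0.02 m/s); the arm keeps its last pose, push and grip.
It fails at once if another thing on the bench is pushed away (over 30 mm) (distance of any of pot_a, pot_b, spectacles, slide_box, dish from where it was at the start of the episode above 0.03 m).
It fails at once if a sample tube is tipped over (angle between any of pot_a, pot_b's own z axis and vertical above 0.5 rad).
It fails at once if another rod is taken out of the holder (distance of any of pestle, stirrer from where it was at the start of the episode above 0.03 m).
It also fails if it takes over 56 s, if anything falls off the work surface, if the arm or the gripper's body presses on something with over 40 N, if the wrist force passes 120 N, or if a joint passes its speed limit or range.

ROBOT

A 7-joint arm with a two-finger parallel gripper is mounted at the origin on the work surface. World frame = base frame: x ahead of the robot, y to its left, z up, the work surface at z = 0. Lengths are in mm, angles in rad, forces in N, time in s.
With the tool pointing down it reaches from about 400 to 900 mm from the base axis. Payload 5.6 kg.
Tool frame: the origin (TCP) lies midway between the tips of the shut fingers; the grasp point (between the pads) lies 19 mm behind it; z points along the fingers, y is the line along which they close (so a half turn about z gives the same grasp; the last joint's range is limited). The gripper opens to 92 mm and grips with 3 to 60 N. Pads are 20 mm wide; open, the fingers measure 128 mm over their backs; the gripper's body (75 mm by 189 mm) begins 69 mm behind the grasp point.
Start: joints at [-1.341, 0.468, -0.012, 1.603, 0.006, 1.071, -0.056], TCP at [175.17, 625.959, 214.592] pointing down, gripper open.
Joint ranges: [-2.53, 2.53], [-0.31, 2.02], [-1.57, 1.55], [0.28, 2.44], [-1.29, 4.43], [0.15, 1.84], [-2.92, 2.92]. Speed limits (rad/s): [2.57, 2.57, 3.14, 3.14, 3.14, 3.14, 3.14].

INTERFACE

Orientations are given as a rotation vector (axis times angle).
In Python, from cell import robot, grip, kin, viewer gives the robot as it stands. Calls block until the motion is done:
- robot.movep(position, orientation): joint-space move of the TCP to a pose.
- robot.servo_line(position, feed=150, rotation=None): straight line of the TCP; rotation=None keeps the orientation; feed is the mean speed in mm/s.
- robot.goto_joints(angles): joint-space move.
- grip(opening, newtons=None): opening from 0.0 (shut) to 1.0 (fully open); newtons is the grip in N (None keeps the last); returns when the fingers have stopped.
- robot.hold(seconds).
- kin.ik(position, orientation): joint angles nearest the present ones, or None.
- robot.observe(): the state.
- viewer.read_camera(name): name is "scene" or "side" or "wrist"; returns the picture (400x640x3 uint8, red, green, blue); there is no depth.
- viewer.camera_info(name): a dict with "camera_matrix" (3x3 intrinsics, pixels), "k1" (the pictures are not rectified: a ray, as slopes to the right and down, at radius r is drawn at 1 + k1 r^2 times it, then the intrinsics apply), "R" (3x3) and "t" (3): a world point X has camera coordinates R X + t. Camera axes: x right, y down, z forward; pixel columns grow to the right and rows downward; lengths in mm; the calibration is good to about 2 mm. A picture is of the moment at which its call begins: read the wrist's pose just before it. camera_info takes no time and is no camera call; for the wrist camera it gives the pose at the moment of the call.
A pose or a line that the arm cannot do raises robot.IKError and nothing moves.
- robot.job_done(): hands the job in; it is judged then, once.
Trained networks look in the newest picture that a camera, given by its name, has taken for a name from the list of things; names that differ only in an ending like _2 or _b are one class to them, and where a whole thing is asked for, a point or a joint stands for the part that bears it (a point fixed in the world has none). Each returns a list of dicts, best first, with "confidence" (0 to 1); they miss things now and then, are a little off and sometimes report something else, mostly with a low value. They report only what shows in the picture. A call takes as long as a camera call.
- viewer.silhouettes(name, camera): "mask" (400x640 bool, what is visible of it).
- viewer.pinpoint(name, camera): "at" ([x, y, z] in mm, in the coordinates of the camera as it stood for that picture, good to about 4 mm: a listed point, or the origin of a listed thing).
The state is a dict: "t": time; "joints": joint angles; "joint_velocities": joint speeds; "joint_torque": joint torques, N m; "tcp_pos": TCP position; "tcp_rot": TCP orientation; "contact_force": force on the tool from outside, world axes, zero at the start; "wrist_torque": the same for the moment, N m; "grip_width": opening from 0.0 (shut) to 1.0 (fully open); "grip_force": force on a finger pad.
Only numpy, scipy, OpenCV 4.12 (cv2) and the standard library are available. Lean on these libraries where they do the work, as an engineer would, in place of code of your own. Each camera call takes 0.05 s, during which the arm holds its last target. There are 200 camera calls.

## Working session

There is one attempt and no reset: what is moved stays moved. The work goes in short steps, each a Python script; the robot and the scene stay as the last script left them, time stands still between calls to the robot, and variables do not carry over. Pictures are saved under pics/ and viewed, at most 10 in all, crops included, and the job is handed in when it is done.

```bash
ls; mkdir -p pics
cat > h.py <<'E'
import numpy as np, cv2
from cell import robot, grip, kin, viewer
def cam(n): 
    i=viewer.camera_info(n); return {k:np.array(i[k],float) for k in("camera_matrix","k1","R","t")}
def world(c,p): return c["R"].T@(np.array(p,float)-c["t"])
def pix(c,X):
    p=c["R"]@np.array(X,float)+c["t"]; s=p[:2]/p[2]; s=s*(1+c["k1"]*(s@s)); K=c["camera_matrix"]; return K[:2,:2]@s+K[:2,2]
def save(n,f): 
    im=viewer.read_camera(n); cv2.imwrite("pics/"+f,im[:,:,::-1]); return im
E
python3 - <<'E'
from h import *
ims=[]
np.set_printoptions(precision=1,suppress=True)
for n in("scene","side","wrist"):
    c=cam(n); im=save(n,n+"0.png")
    print(n,"campos",-c["R"].T@c["t"])
    for o in("jack","saddle_top","pump_mouth","instrument","lift_pad","handle","holder","pestle","stirrer","pot_a","spectacles","slide_box","dish"):
        for d in viewer.pinpoint(o,n)[:2]:
            w=world(c,d["at"]); print(o,round(d["confidence"],2),w,pix(c,w))
print(robot.observe())
E
```

```text
pics
scene campos [1530.  -314.1  958.2]
jack 0.86 [ 518.9 -374.5    3.3] [169.5 238.2]
saddle_top 0.69 [ 565.6 -359.2   47.8] [174.3 237.2]
pump_mouth 0.58 [ 467.1 -390.5   75.3] [157.1 207.6]
instrument 0.63 [563.  126.    3.5] [345.7 213.7]
lift_pad 0.68 [570.6 129.4  52.3] [349.  202.5]
holder 0.77 [ 520.6 -241.1    1.7] [218.3 229.4]
stirrer 0.53 [ 703.  -352.     4.8] [185.9 286.5]
stirrer 0.45 [361.1 315.8   4. ] [377.4 163.5]
pot_a 0.76 [782.7 -99.2  -4.1] [292.9 289.7]
spectacles 0.69 [ 702.7 -352.9    4.4] [185.5 286.6]
slide_box 0.84 [358.3 317.    1.9] [377.3 163.5]
dish 0.61 [ 740.2 -198.3   -0.4] [250.2 285. ]
side campos [ 229.7 -868.4  701.8]
jack 0.57 [ 514.6 -377.    -0.2] [361.5 325.1]
saddle_top 0.78 [ 565.9 -358.6   51.9] [379.8 297.8]
saddle_top 0.53 [571.6 124.8  56.9] [313.5 191.5]
pump_mouth 0.91 [ 471.2 -384.7   81. ] [347.1 308.5]
instrument 0.8 [572.4 121.8   1.2] [314. 206.]
lift_pad 0.75 [569.3 125.   55.4] [312.8 192. ]
holder 0.7 [ 523.2 -240.5    2.8] [342.  282.4]
holder 0.27 [568.4 119.4   3.1] [313.1 206.1]
stirrer 0.61 [569.3 124.3  55.7] [312.9 192.1]
pot_a 0.5 [ 782.9 -101.9    0.6] [402.3 231.7]
spectacles 0.83 [ 699.7 -348.6   -1. ] [423.9 296.1]
slide_box 0.67 [360.9 314.7  -0.2] [241.7 189.1]
dish 0.66 [ 747.9 -196.3    3.2] [408.7 252.6]
wrist campos [113.  643.3 385.1]
{'t': 2.1, 'joints': array([-1.3,  0.5, -0. ,  1.6,  0. ,  1.1, -0.1]), 'joint_velocities': array([-0., -0., -0.,  0., -0., -0., -0.]), 'joint_torque': array([  0. , -52. ,  -0. , -24.4,  -0.1,   0. ,   0. ]), 'tcp_pos': array([175.2, 626. , 214.6]), 'tcp_rot': array([0.4, 3.1, 0. ]), 'contact_force': array([-0.6, -0.2, -0.2]), 'wrist_torque': array([-0.1,  0. , -0. ]), 'grip_force': 0.0, 'grip_width': 1.0020122212125264}
```

View pics/scene0.png

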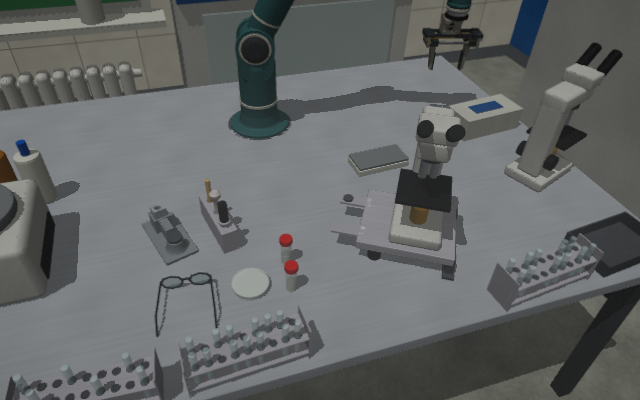

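View pics/side0.png

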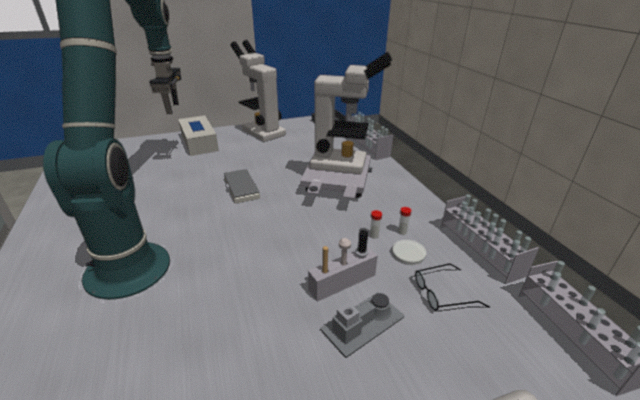

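The scene view shows the jack at (169,238), the holder with the black handle in its near (+x) hole at (223,212), and the pad ear at (349,199). The plain ear is at (345,234), nearer the camera. The side view agrees: black handle at (363,240), pad at (313,187). I'll retract, swing clear of the microscope and measure with the wrist camera.

```bash
cat >> h.py <<'E'
from scipy.spatial.transform import Rotation as Ro
np.set_printoptions(precision=1,suppress=True)
def down(deg): return (Ro.from_euler("z",deg,degrees=True)*Ro.from_euler("x",180,degrees=True)).as_rotvec()
def look(names,n="wrist",f=None):
    robot.hold(0.15); c=cam(n); im=viewer.read_camera(n)
    if f: cv2.imwrite("pics/"+f,im[:,:,::-1])
    for o in names:
        for d in viewer.pinpoint(o,n)[:2]:
            w=world(c,d["at"]); print(o,round(d["confidence"],2),w,pix(c,w))
    return c,im
E
python3 - <<'E'
from h import *
robot.movep([115,400,400],down(164)); j=np.array(robot.observe()["joints"]); print(j)
j[0]=0.5; robot.goto_joints(j); print(robot.observe()["tcp_pos"],robot.observe()["t"])
N=["jack","saddle_top","pump_mouth","handle","holder","pestle","stirrer"]
robot.movep([500,-330,330],down(16.6)); look(N,f="w1.png")
robot.movep([560,-260,330],down(16.6)); look(N,f="w2.png")
print(robot.observe()["t"])
E
```

```text
[-1.3 -0.1 -0.   1.9 -0.   1.4 -0.1]
[ 356.  -216.5  399.4] 5.6
jack 0.61 [ 516.3 -376.3   -2. ] [343.9 175.9]
saddle_top 0.66 [ 566.9 -356.9   48.4] [345.1 145.9]
pump_mouth 0.65 [ 579.8 -230.    13.5] [272.6 115.3]
pump_mouth 0.57 [ 471.2 -390.7   80.5] [348.8 213.2]
handle 0.58 [ 579.3 -227.7   10.6] [271.5 115.4]
holder 0.79 [ 525.7 -235.6    1.8] [268.9 148. ]
pestle 0.94 [ 526.2 -238.9   12. ] [269.8 148.4]
pestle 0.2 [ 746.2 -200.7   -0.7] [283.    5.8]
stirrer 0.46 [ 472.1 -250.1    8.9] [268.6 180.2]
stirrer 0.26 [ 526.1 -237.7    0.9] [270.2 148.1]
jack 0.94 [ 517.  -374.6    1.2] [368.9 216.4]
saddle_top 0.56 [ 565.9 -357.2   47.1] [373.5 193.5]
saddle_top 0.43 [ 517.6 -377.5   -0.5] [370.3 216.3]
pump_mouth 0.79 [ 470.9 -389.4   81.3] [377.1 258.9]
handle 0.98 [ 581.3 -228.7   10.7] [301.7 160.1]
holder 0.79 [ 526.7 -238.8    1.4] [299.1 190.8]
pestle 0.56 [ 526.5 -238.5   10.2] [298.6 191.8]
pestle 0.27 [690.3 -89.7   4. ] [238.2  71. ]
stirrer 0.8 [ 475.3 -247.6   11.1] [295.9 220. ]
7.9583
```

View pics/w1.png

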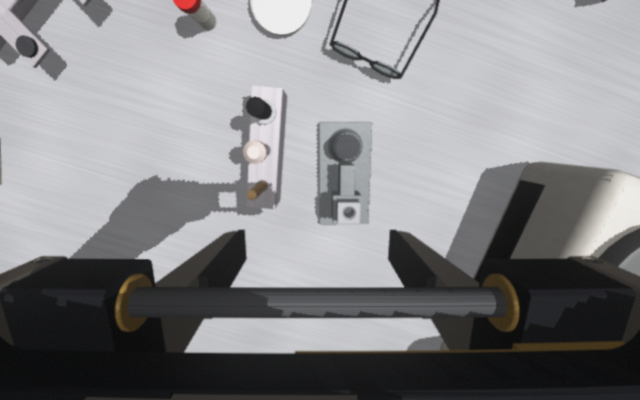

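View pics/w2.png

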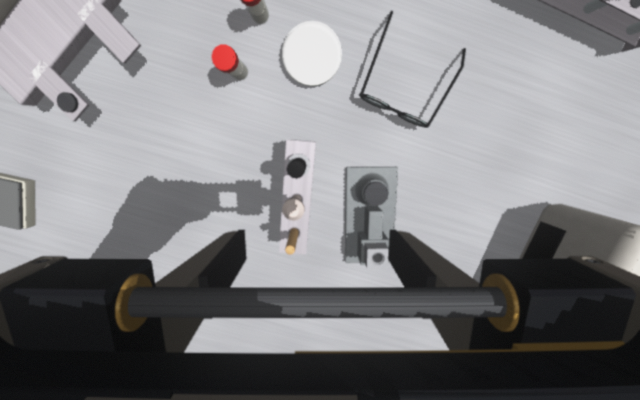

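Wrist views: in w2 the jack is at (370,215), the handle at (297,165), the pestle at (293,208) and the stirrer at (291,243). The pad ear is at (67,102) and the plain ear at (130,45), which puts the instrument's yaw near 60°. I'll measure the pad and that yaw before grasping.

Run:
```python
from h import *
N=["lift_pad","instrument"]
robot.movep([455,-20,330],down(60)); look(N,f="p1.png")
robot.movep([490,-40,300],down(60)); look(N,f="p2.png")
print(robot.observe()["t"])
# overlay predicted ears for yaw candidates
c=cam("wrist"); im=cv2.imread("pics/p2.png"); P=np.array([570,126,0.])
for yaw,col in((55,(0,0,255)),(60,(0,255,0)),(65,(255,0,0))):
    R=Ro.from_euler("z",yaw,degrees=True).as_matrix()
    for q in ([(-20,-18,66),(-20,18,66),(50,18,66),(50,-18,66)],[(-20,-138,66),(-20,-102,66),(50,-102,66),(50,-138,66)],[(50,-160,66),(50,60,66)]):
        cv2.polylines(im,[np.array([pix(c,P+R@np.array(v)) for v in q]).astype(int)],True,col,1)
cv2.imwrite("pics/p2o.png",im)
```

```text
lift_pad 0.66 [575.8 125.2  58.3] [337.2  52.2]
instrument 0.82 [568.2 121.5  -1. ] [331.8  67.6]
lift_pad 0.88 [573.5 128.   57.4] [307.5  46.3]
instrument 0.64 [568.9 121.8  -0.3] [308.1  63.5]
9.9
```

View pics/p2o.png

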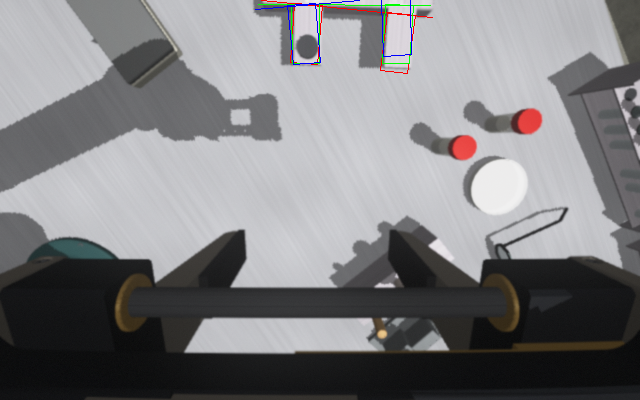

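Run:
```python
from h import *
c=cam("wrist"); im=cv2.imread("pics/p2.png"); g=cv2.cvtColor(im,cv2.COLOR_BGR2GRAY)
m=np.zeros_like(g); m[30:62,294:320]=(g[30:62,294:320]<110); n,l,s,ce=cv2.connectedComponentsWithStats(m); k=1+s[1:,4].argmax(); print(s[k],ce[k])
def ray(c,uv,z):
    K=c["camera_matrix"]; d=np.linalg.solve(K,[*uv,1])[:2]; s=d.copy()
    for _ in range(10): s=d/(1+c["k1"]*(s@s))
    v=c["R"].T@np.array([*s,1]); o=-c["R"].T@c["t"]; return o+v*(z-o[2])/v[2]
print("pad",ray(c,ce[k],72))
robot.movep([518.5,-374,200],down(17.5))
robot.servo_line([518.5,-374,22],feed=150)
grip(0.0,45); o=robot.observe(); print(o["grip_width"]*92,o["grip_force"],o["tcp_pos"],o["contact_force"])
robot.servo_line([518.5,-374,60],feed=100)
o=robot.observe(); print(o["grip_width"]*92,o["contact_force"],o["t"])
for n in("scene","side"): look(["jack","saddle_top","pump_mouth"],n)
```

```text
[297  35  20  24 369] [306.8  46.5]
pad [571.  124.1  72. ]
23.575293122220543 44.989405274391174 [ 518.6 -374.3   22. ] [ 1.3 -0.2 -0.4]
23.51911273231071 [-0.7 -0.6 -8.1] 14.1167
jack 0.68 [ 517.5 -371.2   40.6] [168.3 227.8]
saddle_top 0.43 [ 561.  -357.    85.1] [172.7 225.5]
pump_mouth 0.45 [ 468.3 -390.1  113.7] [154.6 197.1]
pump_mouth 0.43 [687.4 -90.3  -1. ] [286.  260.9]
jack 0.83 [ 518.2 -372.3   37.8] [363.2 312. ]
jack 0.56 [569.4 124.9  57.5] [312.8 191.5]
saddle_top 0.18 [569.7 123.5   0.1] [313.1 206.1]
pump_mouth 0.92 [ 472.3 -386.7  119.9] [348.9 296.2]
```

Run:
```python
from h import *
a=59; u=np.array([np.cos(np.radians(a)),np.sin(np.radians(a)),0]); P=np.array([571,125,0.])
robot.servo_line([518.5,-374,215],feed=200)
s=P-112*u; g=P-50*u
robot.movep(s+[0,0,215],down(a))
robot.servo_line(s+[0,0,60],feed=150); robot.servo_line(s+[0,0,24],feed=60)
robot.servo_line(g+[0,0,23.5],feed=60); print(robot.observe()["contact_force"])
robot.servo_line(g+[0,0,21.7],feed=15); print(robot.observe()["contact_force"])
for n in("scene","side"): look(["jack","saddle_top","pump_mouth","lift_pad"],n,f=n+"1.png")
print(robot.observe()["t"],robot.observe()["grip_width"]*92)
A=cv2.imread("pics/scene1.png")[110:290,240:480]; B=cv2.imread("pics/side1.png")[110:290,220:460]
cv2.imwrite("pics/c1.png",cv2.resize(np.hstack([A,B]),(800,300),interpolation=cv2.INTER_CUBIC))
```

```text
[-0.2 -0.7 -7.5]
[-0.3 -1.6 -3.6]
jack 0.97 [546.7  82.7   1.7] [329.9 213.4]
jack 0.25 [ 703.4 -350.8    2.8] [186.5 287.1]
pump_mouth 0.64 [517.4  38.4  74.3] [313.1 190.9]
lift_pad 0.96 [570.7 127.5  58.1] [348.5 201.1]
jack 0.88 [544.2  79.2   2.8] [310.1 213.9]
pump_mouth 0.69 [521.4  37.1  80.6] [307.3 202. ]
lift_pad 0.67 [570.7 121.8  56.6] [313.5 192.1]
21.4167 23.893415449335684
```

View pics/c1.png

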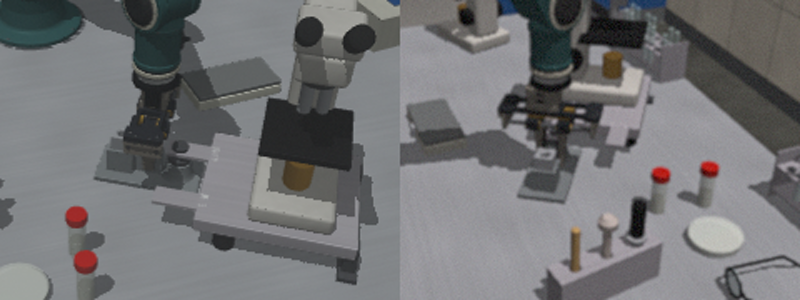

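Release, check the placing from two wrist views, then two views of the handle.

Run:
```python
from h import *
a=59; u=np.array([np.cos(np.radians(a)),np.sin(np.radians(a)),0]); P=np.array([571,125,0.])
grip(1.0,45); robot.hold(0.1); print(robot.observe()["grip_width"])
robot.servo_line(P-50*u+[0,0,180],feed=200)
N=["jack","saddle_top","pump_mouth","lift_pad"]
robot.movep(P-190*u+[0,0,300],down(a)); look(N,f="j1.png")
robot.movep(P-170*u+[-30,15,270],down(a)); look(N,f="j2.png")
robot.movep([490,-245,300],down(11)); look(["handle","holder"],f="h1.png")
robot.movep([500,-215,280],down(11)); look(["handle","holder"],f="h2.png")
print(robot.observe()["t"])
A=cv2.imread("pics/j2.png")[:260,180:460];B=cv2.imread("pics/h2.png")[:260,180:460]
cv2.imwrite("pics/c2.png",cv2.resize(np.hstack([A,B]),(800,372)))
```

```text
1.0028201756916
jack 0.98 [542.7  79.6  -0.1] [316.8  93.2]
jack 0.69 [518.4  38.9  81.1] [316.6 121.6]
saddle_top 0.45 [569.3 126.   48.9] [316.   45.8]
pump_mouth 0.88 [515.7  40.9  78.9] [314.1 121.4]
lift_pad 0.75 [574.9 126.3  57. ] [319.5  41.3]
pump_mouth 0.57 [518.5  37.6  80.8] [341.8 135. ]
pump_mouth 0.54 [689.6 -90.9   2.9] [475.2 150.8]
lift_pad 0.69 [572.9 125.9  54.9] [342.4  50.1]
handle 0.68 [ 579.3 -228.3    8.8] [318.5 123.6]
holder 0.7 [ 526.2 -239.     1.1] [318.6 158. ]
handle 0.58 [ 579.7 -227.2   10.9] [333.9 132.5]
holder 0.87 [ 527.2 -238.2    1.9] [333.6 167.5]
27.2583
```

View pics/c2.png

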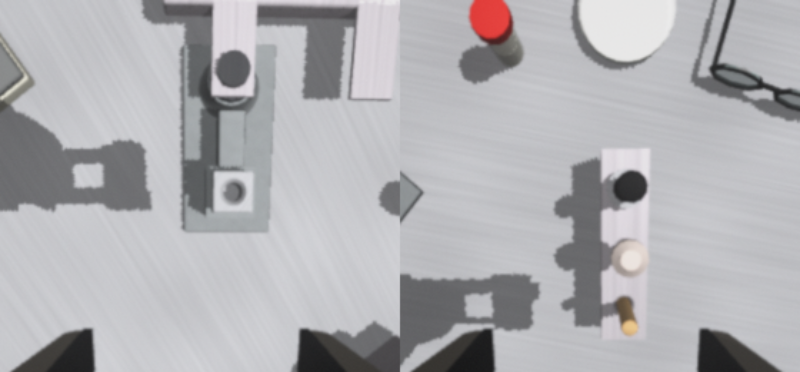

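```bash
cat >> h.py <<'E'
def ray(c,uv,z):
    K=c["camera_matrix"]; d=np.linalg.solve(K,[*uv,1])[:2]; s=d.copy()
    for _ in range(10): s=d/(1+c["k1"]*(s@s))
    v=c["R"].T@np.array([*s,1]); o=-c["R"].T@c["t"]; return o+v*(z-o[2])/v[2]
E
python3 - <<'E'
from h import *
c=cam("wrist"); g=cv2.imread("pics/h2.png",0); m=np.zeros_like(g); m[112:148,325:360]=g[112:148,325:360]<75
n,l,s,ce=cv2.connectedComponentsWithStats(m); k=1+s[1:,4].argmax(); print(s[k],ce[k],"top",ray(c,ce[k],140))
H=(np.array([580,-228,0])+ray(c,ce[k],140)*[1,1,0])/2; print(H)
assert np.hypot(*(H-[580,-228,0])[:2])<5
robot.movep(H+[0,0,190],down(11)); robot.servo_line(H+[0,0,87],feed=130)
print(robot.observe()["contact_force"])
grip(0.0,55); o=robot.observe(); print(o["grip_width"]*92,o["grip_force"],o["contact_force"],o["tcp_pos"])
robot.servo_line(H+[0,0,215],feed=120); robot.hold(.2); o=robot.observe(); print(o["grip_width"]*92,o["grip_force"],o["contact_force"],o["tcp_pos"],o["t"])
for n in("scene","side"): look(["handle"],n,f=n+"2.png")
A=cv2.imread("pics/scene2.png")[130:280,140:340]; B=cv2.imread("pics/side2.png")[170:320,260:460]
cv2.imwrite("pics/c3.png",cv2.resize(np.hstack([A,B]),(800,300),interpolation=cv2.INTER_CUBIC))
E
```

```text
[329 120  23  21 372] [340.6 130.4] top [ 579.1 -226.9  140. ]
[ 579.6 -227.5    0. ]
[-0.2 -0.6 -0.6]
23.64304890109614 54.99992251396179 [ 0.4 -0.1 -0.7] [ 579.5 -227.5   87. ]
23.365464987898925 54.99960243701935 [ 0.5 -0.2 -2.3] [ 579.3 -227.3  214.2] 31.2083
handle 0.52 [ 579.  -231.7  139.7] [220.3 204.9]
handle 0.47 [786.2 -96.5  -3.7] [294.3 290.5]
handle 0.75 [ 579.  -227.8  140. ] [363.2 233.2]
```

View pics/c3.png

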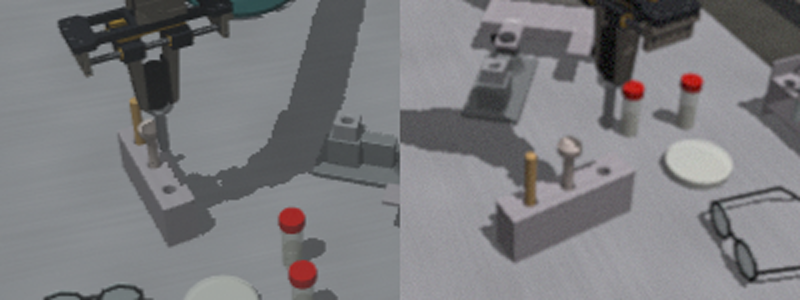

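Run:
```python
from h import *
a=59; u=np.array([np.cos(np.radians(a)),np.sin(np.radians(a)),0]); P=np.array([571,125,0.])
o=robot.observe(); c=cam("wrist"); Rt=Ro.from_rotvec(o["tcp_rot"]).as_matrix(); p=np.array(o["tcp_pos"])
Rct=c["R"]@Rt; tct=c["R"]@p+c["t"]     # tool->camera
ms=[]
for f,q in(("j1",P-190*u+[0,0,300]),("j2",P-170*u+[-30,15,270])):
    R2=Ro.from_rotvec(down(a)).as_matrix(); cc=dict(c); cc["R"]=Rct@R2.T; cc["t"]=tct-cc["R"]@q
    uv=pix(cc,[518.4,38.8,80]); g=cv2.imread(f"pics/{f}.png",0); x,y=uv.round().astype(int)
    w=g[y-14:y+15,x-14:x+15]; m=(w<115).astype(np.uint8)
    n,l,s,ce=cv2.connectedComponentsWithStats(m); i=[k for k in range(1,n) if 20<s[k,4]<250]
    b=min(i,key=lambda k:np.hypot(*(ce[k]-14))); r=ray(cc,ce[b]+[x-14,y-14],80); print(f,uv,s[b],ce[b]+[x-14,y-14],r); ms.append(r)
robot.movep([518.4,38.8,195],down(a)); o=robot.observe(); print(o["tcp_pos"],o["contact_force"],o["t"])
for n in("scene","side"): look(["handle","pump_mouth"],n,f=n+"3.png")
A=cv2.imread("pics/scene3.png")[140:240,270:380]; B=cv2.imread("pics/side3.png")[150:250,255:365]
cv2.imwrite("pics/c4.png",cv2.resize(np.hstack([A,B]),(800,364),interpolation=cv2.INTER_CUBIC))
```

```text
j1 [315.9 121.6] [14  8  9  7 23] [320.8 117.9] [526.4  39.5  80. ]
j2 [342.8 134.7] [13  7  8 12 52] [346.4 133.2] [523.2  38.1  80. ]
[519.3  36.8 195.2] [-0.4 -0.2 -1.5] 32.775
handle 0.46 [518.1  33.7 118.6] [312.  179.1]
handle 0.28 [568.9 126.2  53.3] [347.8 202.1]
pump_mouth 0.61 [517.4  38.6  79.5] [313.2 189.5]
handle 0.51 [520.1  37.4 119.8] [306.7 191. ]
pump_mouth 0.65 [521.2  38.7  79.9] [307.1 201.9]
```

View pics/c4.png

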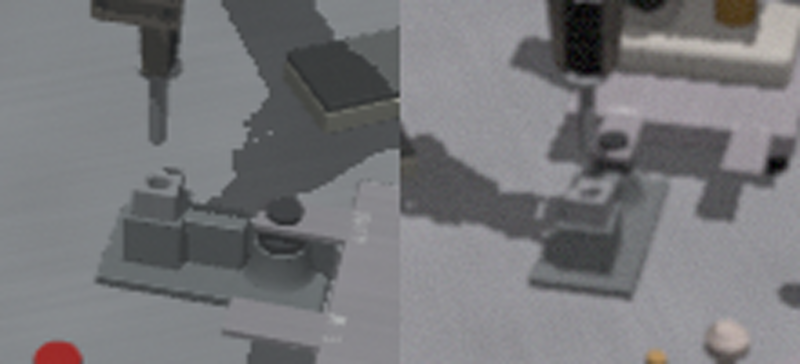

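Handle hangs above the socket: in the scene view the tip is at (313,179) and the mouth at (314,190); in the side view the mouth is at (309,202). I'll insert guided by force.

Run:
```python
from h import *
robot.hold(.1); o=robot.observe(); print(o["tcp_pos"],o["t"])
C=np.array([519.3,38.8,0.])
robot.servo_line(C+[0,0,162],feed=80); robot.hold(.15); f0=np.array(robot.observe()["contact_force"]); print(robot.observe()["tcp_pos"],f0)
for z in (157,154,151,148,145,142,138,134,130,127):
    robot.servo_line(C+[0,0,z],feed=40); o=robot.observe(); f=np.array(o["contact_force"])-f0; print(z,o["tcp_pos"],f,o["wrist_torque"])
    if f[2]>4: print("stop"); break
print(robot.observe()["t"])
```

```text
[518.4  38.8 195. ] 33.475
[519.7  38.9 162.4] [ 0.7 -0.9 -0.7]
157 [519.1  38.7 156.8] [-0.1  1.3 -0.6] [-0.   0.1  0. ]
154 [519.2  38.8 153.8] [-1.   0.2 -0.7] [-0.1  0.1  0. ]
151 [519.2  38.8 150.8] [-1.1  1.2 -0.5] [-0.   0.1  0. ]
148 [519.2  38.8 147.8] [-1.2  1.1 -0.2] [-0.1  0.1 -0.1]
145 [519.1  38.8 144.8] [-1.7  1.4 -0.9] [-0.1  0.1  0. ]
142 [519.1  38.8 141.8] [-0.6  1.  -1.2] [-0.  0.  0.]
138 [519.1  38.8 137.7] [ 0.5  1.1 -0.5] [-0.1  0.   0. ]
134 [519.1  38.8 133.7] [-1.4  1.2 -0.7] [-0.1  0.1 -0. ]
130 [519.1  38.8 129.7] [-0.4  1.6 -0.1] [-0.1  0.1  0.1]
127 [519.2  38.8 126.8] [-0.8  1.3 -0.3] [-0.1  0.1 -0. ]
36.7167
```

Inserted freely. Now press.

Run:
```python
from h import *
C=np.array([519.3,38.8,0.]); z=124
while z>90:
    robot.servo_line(C+[0,0,z],feed=30); o=robot.observe(); f=np.array(o["contact_force"]); print(z,o["tcp_pos"][2],f,round(o["grip_force"]))
    if f[2]>24: break
    z-=3 if z>103 else 1
robot.hold(.3); o=robot.observe(); print(o["tcp_pos"],o["contact_force"],o["t"])
look(["handle","pump_mouth","lift_pad","saddle_top"],"scene",f="scene4.png"); look(["handle","pump_mouth","lift_pad","jack"],"side",f="side4.png")
A=cv2.imread("pics/scene4.png")[140:260,270:402]; B=cv2.imread("pics/side4.png")[140:260,245:377]
cv2.imwrite("pics/c5.png",cv2.resize(np.hstack([A,B]),(800,364),interpolation=cv2.INTER_CUBIC))
```

```text
124 123.79383490445403 [-0.7 -0.2 -1.6] 55
121 121.23347056631634 [0.8 0.2 2. ] 55
118 118.07482055928104 [0.6 0.2 2.3] 55
115 114.93765835685086 [-0.3  0.1  2.2] 55
112 112.6453887419469 [ 0.1 -0.6  8.9] 55
109 109.7297719062969 [-1.2 -0.6  8.4] 55
106 106.74871454242805 [-1.  -0.7  8.6] 55
103 103.76353640914212 [-0.9 -0.5  9.3] 55
102 102.83636995266835 [-0.7  0.7  9. ] 55
101 101.87682290903138 [-1.6 -0.6  8.5] 55
100 100.8615544262818 [-1.7 -0.4  9.5] 55
99 99.87426011170399 [-0.8  0.1  9. ] 55
98 98.85855551234526 [-0.6  0.4 10.3] 55
97 98.60995885224844 [-2.7  0.2 15.7] 55
96 98.4550925571748 [-4.3 -0.9 22.3] 55
95 98.30273724106891 [-7.4 -0.7 29.4] 55
[520.3  39.1  98.3] [-6.8 -0.1 29.7] 41.0167
handle 0.58 [522.4  36.4  25.1] [312.6 205.1]
pump_mouth 0.57 [517.9  38.5  56.3] [313.  195.8]
lift_pad 0.25 [687.  -92.6  -0.3] [285.1 260.8]
saddle_top 0.5 [570.  121.2  63.7] [346.5 199.9]
handle 0.72 [524.3  38.6  26. ] [308.2 216.1]
pump_mouth 0.48 [ 522.6 -235.5    0.7] [341.  281.7]
pump_mouth 0.36 [523.9  43.7  57.7] [307.5 206.9]
lift_pad 0.8 [567.8 124.6  65.6] [312.4 189.5]
jack 0.56 [544.4  82.5   1.9] [309.9 213.6]
```

View pics/c5.png

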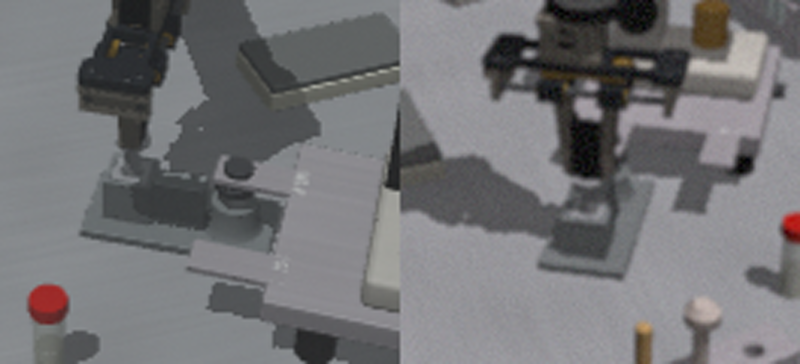

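The piston is at its end stop with the saddle at about 64 mm, and the ear at (235,175) in the crop rests raised on the saddle. The jack is flat and the gripper touches only the handle.

Run:
```python
from h import *
o=robot.observe(); print(o["tcp_pos"],o["contact_force"],o["t"]); print(robot.job_done())
```

```text
[520.2  39.1  98.3] [-7.  -0.8 29.7] 41.8167
the job is handed in; nothing more can be done
None
```

I handed the job in at 41.8 s: the jack is under the marked ear, the platform is raised, and the arm is still holding the pump handle down at its end stop with about 30 N; no pass/fail result came back.

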